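Release and push off the filter lid of the air sampler

TASK

I want to get at the filter of the grey air-sampler unit. With a fingertip, press its orange snap tab all the way down into the housing, where it stays; then push the released blue lid by its upright rib, over the pressed tab, off its seat and into the unit's tray, so that it lies flat in there and the white filter is exposed. Only press and push: do not lift the lid, leave the dropper bottle, test cassette and green marker where they are, and finish clear of everything.

Things in the scene. Friction and masses are not known exactly. Their poses are not given: they have to be found in the camera images.
- unit: Grey air-sampler filter unit, fixed to the table, 250 x 110 mm, 54 mm high. Origin: on the table, on its long centre line. Its +x is the direction in which the lid slides off, z up. It spans x = -80 to +170 mm (plus two pipe stubs 18 mm out at the rear, -x): lid seat at -58 to +30 mm, tray at +30 to +160 mm. Behind the lid it is at most 48 mm high.
- seat (a point): Centre of the lid's seat: unit's x = -13 mm, 42 mm above the table. Side rails (inner faces at the unit's y = +-42 mm, top 54 mm above the table) guide the lid, and their lips overhang its edges, so that on the seat it can only slide. At x = +30 mm a step leads 6 mm down into the tray.
- tray_floor (a point): Centre of the tray's floor: unit's x = 95 mm, 36 mm above the table. The tray is 130 mm long along x and 90 mm wide inside; side walls 46 mm, end stop (x = 160 mm) 48 mm above the table. Wholly in the tray, the lid's origin is at the unit's x = 72 to 118 mm.
- tab (a joint): Travel of the orange snap tab, in m: 0 = standing up (locked), 0.016 = pressed fully down, top flush with the tray floor. It moves straight down, has no spring, resists with a steady 4 N or so plus a little damping, and stays where it is left. The lid clears it from about 0.011 on.
- tab_top (a point): Centre of the top face of the orange snap tab (36 mm along the unit's x, 30 mm across). It stands in the tray right at the step, 2 mm in front of the lid, at the unit's x = 49 mm, y = 0; its top is 52 mm above the table when up.
- lid: Loose blue lid, 84 (along its x, parallel to the unit's x) x 80 x 6 mm, about 0.15 kg. Origin: centre of its underside, at the unit's x = -13 mm when seated. One upright rib on top, 8 mm thick, 50 mm wide across, at the lid's x = -30 mm: its rear face, to be pushed towards +x, is at x = -34 mm, its top 26 mm above the underside.
- dropper: Bystander: small dropper bottle with a green cap, 20 x 20 x 64 mm, standing beside the unit. Origin at the centre of its underside.
- cassette: Bystander: flat white test cassette, 20 x 70 x 6 mm, lying beside the unit. Origin at the centre of its underside.
- marker: Bystander: yellow-green marker pen, 24 x 126 x 16 mm, lying beside the unit. Origin at the centre of its underside.
Mind the look-alikes: they are no part of the job. There is more than one size of the lid; the one meant has the size given above.

How it is judged:
By the outcome, as a careful person would: the job done as asked, in the order asked, and still so for the second after the job is handed in, with the robot touching nothing.
It also fails if it takes over 40 s, if anything falls off the work surface, if the arm or the gripper's body presses on something with over 40 N, if the wrist force passes 120 N, or if a joint passes its speed limit or range.

ROBOT

A 7-joint arm with a two-finger parallel gripper is mounted at the origin on a cart in front of the work surface, level with it; the furniture and walls round the work are solid. World frame = base frame: x ahead of the robot, y to its left, z up, the work surface at z = 0. Lengths are in m, angles in rad, forces in N, time in s.
With the tool pointing down it reaches from about 0.425 to 0.925 m from the base axis. Payload 6.8 kg.
Tool frame: the origin (TCP) lies midway between the tips of the shut fingers; the grasp point (between the pads) lies 19 mm behind it; z points along the fingers, x is the direction in which the jaws open and shut, and the axes are right-handed (so a half turn about z gives the same grasp; the last joint's range is limited). The gripper opens to 85 mm and grips with 20 to 120 N. Pads are 22 mm wide; open, the fingers measure 114 mm over their backs; the gripper's body (76 mm by 85 mm) begins 54 mm behind the grasp point. The pads swing forward as they close: fully open they stand 13 mm farther back than shut.
Start: joints at [1.093, 0.477, 0.022, 1.555, -0.011, 1.109, -0.083], TCP at [0.244, -0.629, 0.231] pointing down, gripper open.
Joint ranges: [-2.96, 2.96], [-0.34, 2.1], [-1.41, 1.46], [0.24, 2.44], [-1.37, 4.51], [0.17, 1.92], [-2.96, 2.96]. Speed limits (rad/s): [2.39, 2.39, 3.14, 3.14, 3.14, 3.14, 3.14].

INTERFACE

Orientations are given as a unit quaternion [w, x, y, z].
In Python, from station import bot gives the robot as it stands.
- The arm moves only by the tool step_arm, never from a script. Its argument "increments" is a list of rows, each a list of 7 numbers: the shift along the tool's x, y, z in cm, then the turn, a rotation vector about the tool's x, y, z in degrees, then the closure, from 0 (fully open) to 1 (shut). A call has 1 to 20 rows; each row shifts and turns the commanded pose from where the row before left it, along the tool's axes as they then stand; what a row does not reach is not made up. A row lasts 1/10 s, in which the tool goes at most 50 mm and 8.59 degrees, less where a joint would pass 70% of its speed; a pose out of reach is approached as far as the arm can. A call is refused whole if a number of a shift passes 5 or a number of a turn 8.59, either way. A call with a gripper value outside its range is refused whole. The fingers move at their own pace and stop on an object; "squeeze" is the grip in N (left out, the last holds). Time passes only in rows, so rows that do not move let the fingers close. It gives the time, the measured TCP pose, the force and the opening at its end, in the units of the state.
- bot.get_obs(): the state, without advancing time (a new reading comes with each control period).
- bot.read_camera(name): name is "side" or "top" or "wrist"; returns a dict with "pixels" (420x560x3 uint8, red, green, blue), "vertical_fov" (degrees; the focal length in pixels is half the picture's height over the tangent of half this angle, whatever the lens; pixels are square), "cx", "cy" (the principal point, pixels), "camera_from_world" (4x4, takes a point from world to camera coordinates). Camera axes: x right, y down, z forward; pixel columns grow to the right and rows downward; lengths in m; the calibration is good to about 2 mm. A picture is of the moment at which its call begins. There is no depth.
- bot.hand_in(): hands the job in, once; it reports no verdict.
Trained networks look in a picture, given as the dict that the camera call returned (one of the last four; its "shot" number tells which), for a name from the list of things; names that differ only in an ending like _2 or _b are one class to them, and where a whole thing is asked for, a point or a joint stands for the part that bears it (a point fixed in the world has none). Each returns a list of dicts, best first, with "score" (0 to 1); they miss things now and then, are a little off and sometimes report something else, mostly with a low value. They report only what shows in the picture. A call takes as long as a camera call. They do not tell look-alikes from the thing itself.
- bot.find_in(picture, query): "point" ([column, row] in pixels, amid what is visible of it).
- bot.cut_out(picture, query): "pixels" (420x560 bool, what is visible of it) and "point" ([column, row] in pixels, amid what is visible of it).
- bot.pinpoint(picture, query): "point" ([column, row] in pixels: a listed point, or the origin of a listed thing).
The state is a dict: "t": time; "q": joint angles; "joint_vel": joint speeds; "joint_torque": joint torques, N m; "eef_pos": TCP position; "tool_rot": TCP orientation; "contact_force": force on the tool from outside, world axes, zero at the start; "torque": the same for the moment, N m; "gripper_width": opening from 0.0 (shut) to 1.0 (fully open).
Only numpy, scipy, OpenCV 4.12 (cv2) and the standard library are available. Lean on these libraries where they do the work, as an engineer would, in place of code of your own. Each camera call takes 0.05 s, during which the arm holds its last target.

## Working session

There is one attempt and no reset: what is moved stays moved. The work goes in short steps, Python scripts to look and compute and a tool call to move; the robot and the scene stay as the last step left them, time stands still between calls to the robot, and variables do not carry over. Pictures are saved under pics/ and viewed, and the job is handed in when it is done.

Besides the shell and the picture viewer there is one more tool, called after "Request:" by a JSON object that holds its "method" and its "body". step_arm: Moves the arm, as the interface text tells. Its arguments: {"type":"object","properties":{"increments":{"type":"array"},"squeeze":{"type":"number"}},"required":["increments"]}

```bash
mkdir -p pics; ls; cat > h.py <<'E'
from station import bot
import numpy as np, cv2
def save(p,n): cv2.imwrite('pics/'+n+'.png',cv2.cvtColor(p['pixels'],cv2.COLOR_RGB2BGR))
def K(p):
    f=p['pixels'].shape[0]/2/np.tan(np.radians(p['vertical_fov'])/2); return f,p['cx'],p['cy']
def ray(p,uv):
    f,cx,cy=K(p); T=np.array(p['camera_from_world']); R=T[:3,:3]; c=-R.T@T[:3,3]
    d=R.T@np.array([(uv[0]-cx)/f,(uv[1]-cy)/f,1]); return c,d
def atz(p,uv,z):
    c,d=ray(p,uv); return c+d*(z-c[2])/d[2]
def proj(p,X):
    f,cx,cy=K(p); T=np.array(p['camera_from_world']); q=T[:3,:3]@np.asarray(X)+T[:3,3]; return np.array([f*q[0]/q[2]+cx,f*q[1]/q[2]+cy])
E
python3 - <<'E'
from h import *
o=bot.get_obs();print(o)
for n in ['top','side']:
    p=bot.read_camera(n);save(p,n+'0')
    print(n,p['vertical_fov'],p['cx'],p['cy'],np.round(p['camera_from_world'],3).tolist())
    for q,z in [('seat',.042),('tray_floor',.036),('tab_top',.052),('lid',.042),('unit',0),('dropper',0),('cassette',0),('marker',0)]:
        for r in bot.pinpoint(p,q)[:4]: print(q,r['score'],np.round(r['point'],1),np.round(atz(p,r['point'],z),4))
E
```

```text
pics
{'t': 0.0, 'q': array([ 1.09293414,  0.47780889,  0.02230433,  1.55647263, -0.01149896,
        1.10930954, -0.08307813]), 'joint_vel': array([ 0.0019732 ,  0.00011195,  0.00069931,  0.00091409, -0.00112809,
        0.00118735, -0.00052894]), 'joint_torque': array([-1.32132760e-05, -5.96452975e+01,  1.60813518e+00, -2.81196767e+01,
        1.25167030e-02,  9.43826220e-03,  4.36247979e-05]), 'eef_pos': array([ 0.24372562, -0.62880931,  0.23031021]), 'tool_rot': array([-4.75996905e-04,  8.25064422e-01, -5.65037896e-01, -8.05242205e-04]), 'contact_force': array([-0.29927811,  0.43315968, -0.71243216]), 'torque': array([-0.01790711,  0.03492005,  0.03211181]), 'gripper_width': 1.0016824347988589}
top 50.58439701202613 276.87195161760667 211.62391588228468 [[0.016, -1.0, 0.025, -0.06], [-0.986, -0.02, -0.168, 0.54], [0.168, -0.022, -0.986, 0.837], [0.0, 0.0, 0.0, 1.0]]
tray_floor 0.67 [232.5 209.9] [0.5446 0.0393 0.036 ]
tab_top 0.54 [251.2 214. ] [0.5344 0.001  0.052 ]
tab_top 0.31 [251.  158.5] [0.6476 0.0043 0.052 ]
lid 0.95 [278.6 224.9] [ 0.5152 -0.0536  0.042 ]
lid 0.9 [312.3 3
[... 264 characters left out ...]
1 -0.1331  0.    ]
side 44.41042827633909 283.0732550300124 206.24867818431332 [[-0.903, -0.429, -0.007, 0.496], [-0.15, 0.33, -0.932, 0.159], [0.402, -0.841, -0.362, 0.666], [0.0, 0.0, 0.0, 1.0]]
seat 0.94 [308.3 223.4] [ 0.518  -0.0381  0.042 ]
tray_floor 0.96 [274.2 242. ] [0.544  0.0427 0.036 ]
tab_top 0.71 [292.4 226.1] [0.5287 0.005  0.052 ]
lid 0.98 [313.2 219.5] [ 0.5169 -0.0578  0.042 ]
lid 0.9 [362.3 210.9] [ 0.4506 -0.1328  0.042 ]
lid 0.84 [409.5 239.1] [ 0.345  -0.0463  0.042 ]
unit 0.9 [312.7 245.8] [ 0.5099 -0.0398  0.    ]
dropper 0.59 [223.7 242.3] [0.66   0.0131 0.    ]
cassette 0.81 [351.1 276.1] [ 0.4141  0.0361 -0.    ]
marker 0.74 [279.3 218.4] [ 0.6178 -0.1283  0.    ]
```

View pics/top0.png

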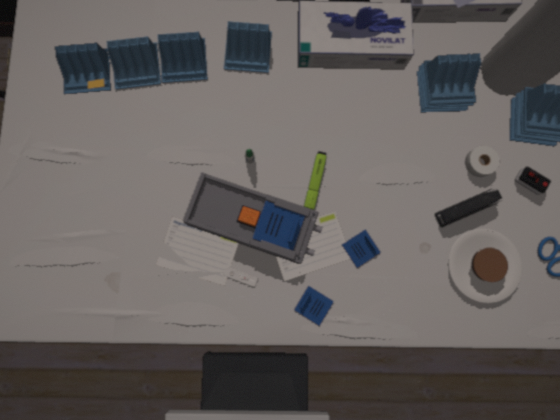

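View pics/side0.png

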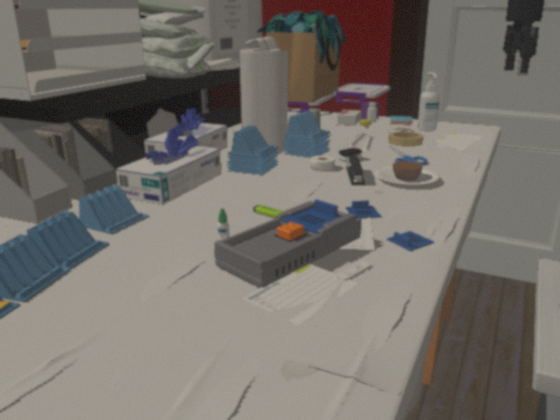

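The top view shows the unit with its tray towards (215,205), the orange tab at (250,215) and the blue lid at (280,226). The other two lids, at (361,249) and (314,306), are smaller and off the unit. I'll move above the unit for a closer look with the wrist camera.

Request:
{"method": "step_arm", "body": {"increments": [[-1.5,-1.5,-0.3,0,0,0,0.5],[-2.7,-2.8,-0.4,0,0,0,1],[-2.7,-2.8,-0.4,0,0,0,1],[-2.7,-2.8,-0.4,0,0,0,1],[-2.7,-2.8,-0.4,0,0,0,1],[-2.7,-2.8,-0.4,0,0,0,1],[-2.7,-2.8,-0.4,0,0,0,1],[-2.7,-2.8,-0.4,0,0,0,1],[-2.7,-2.8,-0.4,0,0,0,1],[-2.7,-2.8,-0.4,0,0,0,1],[-2.7,-2.8,-0.4,0,0,0,1],[-2.7,-2.8,-0.4,0,0,0,1],[-2.7,-2.8,-0.4,0,0,0,1],[-2.7,-2.8,-0.4,0,0,0,1],[-2.7,-2.8,-0.4,0,0,0,1],[-2.7,-2.8,-0.4,0,0,0,1],[-2.7,-2.8,-0.4,0,0,0,1],[-1.5,-1.5,-0.3,0,0,0,1],[-0.7,-0.7,0,0,0,0,1],[0,0,0,0,0,0,1]], "squeeze": 40}}

```text
t: 2.9
eef_pos: [0.5269, -0.0159, 0.3012]
tool_rot: [-0.0, 0.826, -0.564, -0.0]
contact_force: [0.2, -0.4, 1.4]
gripper_width: 0.003
```

Request:
{"method": "step_arm", "body": {"increments": [[0,0,0,0,0,-6.5,1],[0,0,0,0,0,-6.5,1],[0,0,0,0,0,-6.5,1],[0,0,0,0,0,-6.5,1],[0,0,0,0,0,-6.5,1],[0,0,0,0,0,-6.5,1],[0,0,0,0,0,-6.5,1],[0,0,0,0,0,-6.5,1],[0,0,0,0,0,0,1],[0,0,0,0,0,0,1]]}}

```text
t: 3.9
eef_pos: [0.5263, -0.0184, 0.3011]
tool_rot: [0.0, 0.989, -0.149, -0.0]
contact_force: [1.2, 0.1, 0.6]
gripper_width: -0.002
```

```bash
python3 - <<'E'
from h import *
from scipy.spatial.transform import Rotation as Ro
o=bot.get_obs();print(o['t'],o['eef_pos'],o['gripper_width'],o['contact_force']);q=o['tool_rot'];print(np.round(Ro.from_quat(np.r_[q[1:],q[0]]).as_matrix(),4))
for n in ['wrist']:
    p=bot.read_camera(n);save(p,n+'1')
    print(n,p['vertical_fov'],p['cx'],p['cy'],np.round(p['camera_from_world'],3).tolist())
    for q,z in [('seat',.042),('tray_floor',.036),('tab_top',.052),('lid',.042),('unit',0),('dropper',0),('cassette',0),('marker',0)]:
        for r in bot.pinpoint(p,q)[:4]: print(q,r['score'],np.round(r['point'],1),np.round(atz(p,r['point'],z),4))
E
```

```text
3.9 [ 0.52627503 -0.01835096  0.30110566] -0.0015029868991079352 [1.22500997 0.12458763 0.56361796]
[[ 9.557e-01 -2.942e-01 -5.000e-04]
 [-2.942e-01 -9.557e-01 -6.000e-04]
 [-3.000e-04  7.000e-04 -1.000e+00]]
wrist 69.00323004815468 281.51968040479176 208.80918159993584 [[0.956, -0.294, 0.001, -0.51], [-0.281, -0.911, 0.304, 0.071], [-0.089, -0.29, -0.953, 0.488], [0.0, 0.0, 0.0, 1.0]]
tray_floor 0.74 [277.8 117.6] [0.544  0.0502 0.036 ]
tray_floor 0.58 [360.5 216.3] [ 0.6157 -0.1116  0.036 ]
tab_top 0.95 [281.6 157.1] [0.5345 0.0029 0.052 ]
lid 0.69 [203.1 259.2] [ 0.3813 -0.1062  0.042 ]
lid 0.63 [282.4 197.7] [ 0.5189 -0.0515  0.042 ]
dropper 0.5 [368.2 123.7] [0.6619 0.0046 0.    ]
cassette 0.68 [197.  162.4] [0.4127 0.0247 0.    ]
cassette 0.66 [371.  121.4] [0.6663 0.0065 0.    ]
marker 0.88 [360.1 217.7] [ 0.6204 -0.1284  0.    ]
marker 0.42 [370.9 120.5] [0.6664 0.0077 0.    ]
```

View pics/wrist1.png

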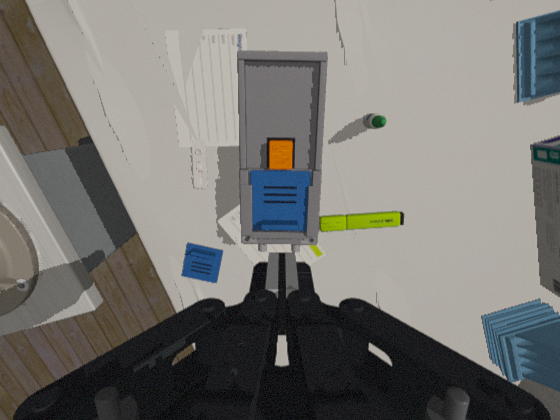

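```bash
python3 - <<'E'
import cv2
a=cv2.imread('pics/wrist1.png')[40:260,220:345]
cv2.imwrite('pics/z1.png',cv2.resize(a[:110],None,fx=5,fy=5,interpolation=cv2.INTER_CUBIC))
cv2.imwrite('pics/z2.png',cv2.resize(a[110:],None,fx=5,fy=5,interpolation=cv2.INTER_CUBIC))
E
```

```text
(no output)
```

View pics/z1.png

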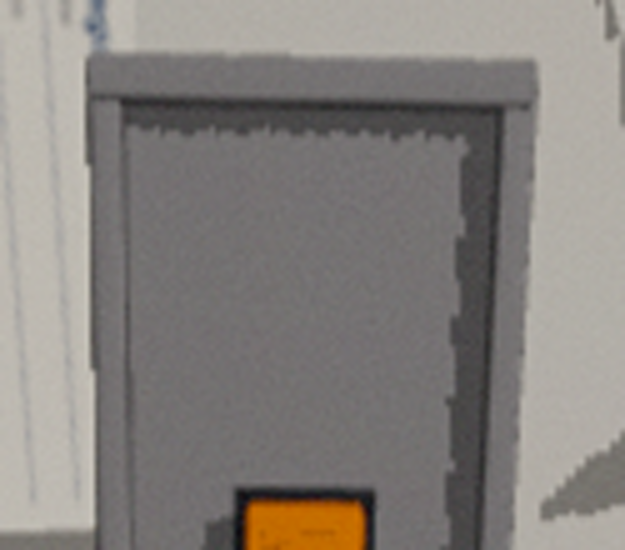

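View pics/z2.png

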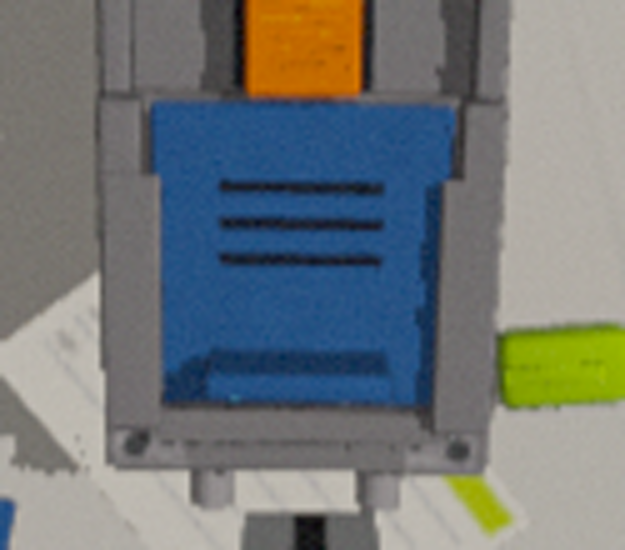

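```bash
cat > fit.py <<'E'
from h import *
from scipy.optimize import least_squares
T=np.array([[0.956,-0.294,0.001,-0.51]])
E
python3 - <<'E'
from h import *
from scipy.optimize import least_squares
p=bot.read_camera('wrist'); save(p,'wrist2')
T=np.array(p['camera_from_world']);print('cam',-T[:3,:3].T@T[:3,3])
obs=[((170,55,48),(237.6,52)),((170,-55,48),(327.6,52.4)),
((29,40,48),(250.6,170.4)),((29,-40,48),(311.4,171)),((-80,55,48),(241.6,243)),((-80,-55,48),(317.4,244)),((30,55,54),(240.4,170)),((30,-55,54),(320,170.4))]
def w(v,P):
    c,s=np.cos(v[2]),np.sin(v[2]);x,y,z=np.array(P)/1e3
    return [v[0]+c*x-s*y,v[1]+s*x+c*y,z]
f=lambda v:np.concatenate([proj(p,w(v,P))-np.array(u) for P,u in obs])
r=least_squares(f,[.52,-.04,1.29],loss='soft_l1');print(r.x,np.degrees(r.x[2]));print(np.round(r.fun.reshape(-1,2) if r.fun.size==16 else r.fun,1))
v=r.x
for n,P in [('tab',(49,0,52)),('lid',(-13,0,42)),('tray',(95,0,36)),('rib',(-47,0,55))]: print(n,np.round(w(v,P),4),np.round(proj(p,w(v,P)),1))
a=p['pixels'].copy()
for P in [(-39,25,68),(-39,-25,68),(-47,25,68),(-47,-25,68),(31,15,52),(67,15,52),(67,-15,52),(31,-15,52),(160,45,48),(160,-45,48),(-55,40,48),(-55,-40,48),(170,55,48),(-80,-55,48),(170,-55,48),(-80,55,48)]:
    print(P,np.round(proj(p,w(v,P)),1))
a=cv2.resize(a[40:260,200:360],None,fx=3,fy=2.7)
pt=bot.read_camera('top');save(pt,'top2')
for P in [(170,55,48),(170,-55,48),(-80,-55,48),(-80,55,48)]:print('top',np.round(proj(pt,w(v,P)),1))
for q,z in [('tab_top',.052),('lid',.042)]:
  for r in bot.pinpoint(p,q)[:2]: print(q,r['score'],np.round(r['point'],1))
E
```

```text
cam [0.55037647 0.05766614 0.44372616]
[ 0.51999445 -0.04004017  1.26419806] 72.4332132487695
[[-2.4 -1.8]
 [ 1.8 -0.8]
 [-0.4 -0.2]
 [ 0.1 -0. ]
 [-0.6  3.5]
 [ 1.4  3.3]
 [-2.3  0.1]
 [ 3.6  0.8]]
tab [0.5348 0.0067 0.052 ] [281.1 155.6]
lid [ 0.5161 -0.0524  0.042 ] [280.5 200.2]
tray [0.5487 0.0505 0.036 ] [281.5 117.7]
rib [ 0.5058 -0.0848  0.055 ] [280.2 226.9]
(-39, 25, 68) [261.2 224.5]
(-39, -25, 68) [299.3 224.9]
(-47, 25, 68) [261.2 230.2]
(-47, -25, 68) [299.1 230.6]
(31, 15, 52) [269.3 169.5]
(67, 15, 52) [269.3 141. ]
(67, -15, 52) [293.2 141.4]
(31, -15, 52) [292.5 169.8]
(160, 45, 48) [244.   59.8]
(160, -45, 48) [320.4  60.9]
(-55, 40, 48) [251.3 230.1]
(-55, -40, 48) [308.9 230.8]
(170, 55, 48) [235.2  50.2]
(-80, -55, 48) [318.8 247.3]
(170, -55, 48) [329.4  51.6]
(-80, 55, 48) [241.  246.5]
top [181.  220.7]
top [200.4 169.4]
top [318.8 208.8]
top [301.7 261.4]
tab_top 0.8 [281.  158.2]
tab_top 0.55 [359.1 220.3]
lid 0.89 [279.5 200.7]
lid 0.65 [204.3 261.6]
```

The fit puts the unit's origin at (0.520, -0.040) with a yaw of 72.4°. The tab, lid front edge, rib and tray inner corners all reproject to within about 1 px. The outer edges are off by 2 to 3.5 px, probably because the housing tapers. Next I'll go over the tab.

Request:
{"method": "step_arm", "body": {"increments": [[0,-1.3,1,0,0,0.4,1],[0.1,-1.3,3,0,0,0,1],[0,0,3,0,0,0,1],[0,0,3,0,0,0,1],[0,0,3,0,0,0,1],[0,0,3,0,0,0,1],[0,0,2.5,0,0,0,1],[0,0,1.5,0,0,0,1],[0,0,1,0,0,0,1],[0,0,1,0,0,0,1],[0,0,0,0,0,0,1],[0,0,0,0,0,0,1]]}}

```text
t: 5.75
eef_pos: [0.5358, 0.0078, 0.0819]
tool_rot: [-0.0, 0.989, -0.15, 0.001]
contact_force: [0.3, -0.3, -0.6]
gripper_width: -0.001
```

```bash
cat >> h.py <<'E'
from scipy.spatial.transform import Rotation as Ro
V=np.array([0.51999,-0.04004,1.2642])
def st():
    o=bot.get_obs(); q=o['tool_rot']; M=Ro.from_quat(np.r_[q[1:],q[0]]).as_matrix()
    c,s=np.cos(V[2]),np.sin(V[2]); d=o['eef_pos'][:2]-V[:2]
    print('t',o['t'],'unit xy mm',np.round(1e3*np.array([c*d[0]+s*d[1],-s*d[0]+c*d[1]]),1),'z',round(1e3*o['eef_pos'][2],1),'yaw of -tool y vs unit',round(np.degrees(np.arctan2(-M[1,1],-M[0,1])-V[2]),2),'F',np.round(o['contact_force'],1),'tilt',np.round(M[:2,2],4))
E
python3 - <<'E'
from h import *
st()
p=bot.read_camera('wrist');save(p,'w3');p=bot.read_camera('side');save(p,'s3')
cv2.imwrite('pics/s3z.png',cv2.resize(cv2.imread('pics/s3.png')[160:300,180:400],None,fx=3,fy=3))
E
```

```text
t 5.75 unit xy mm [50.4 -0.6] z 81.9 yaw of -tool y vs unit 0.35 F [ 0.3 -0.3 -0.6] tilt [0.0011 0.    ]
```

View pics/w3.png

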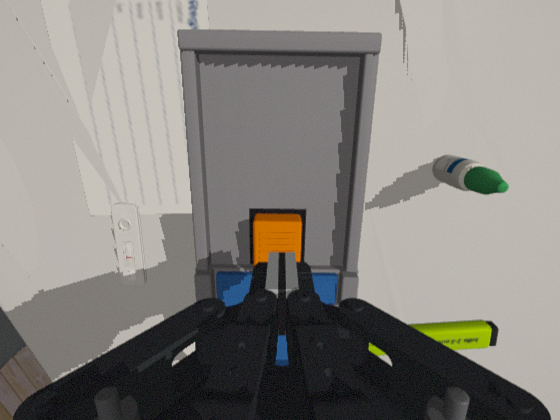

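View pics/s3z.png

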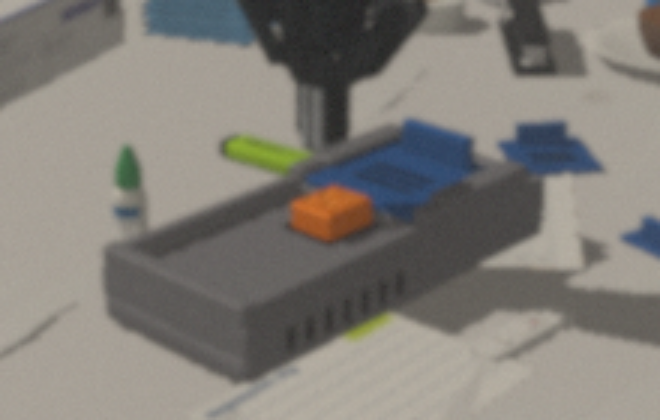

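The side view shows the closed tip at about (287,209), over the tab, with the lid seated. State says the tip is at unit x 50, y -0.6. Pressing now.

Request:
{"method": "step_arm", "body": {"increments": [[0,0.1,1,0,0,0,1],[0,0,1,0,0,0,1],[0,0,0.6,0,0,0,1],[0,0,0.3,0,0,0,1],[0,0,0.3,0,0,0,1],[0,0,0.3,0,0,0,1],[0,0,0.3,0,0,0,1],[0,0,0.3,0,0,0,1],[0,0,0.2,0,0,0,1],[0,0,0.2,0,0,0,1],[0,0,0,0,0,0,1],[0,0,0,0,0,0,1]]}}

```text
t: 7.05
eef_pos: [0.5357, 0.0069, 0.0363]
tool_rot: [-0.0, 0.989, -0.15, 0.001]
contact_force: [-0.0, 0.9, 0.5]
gripper_width: 0.001
```

```bash
python3 - <<'E'
from h import *
st()
E
```

```text
t 7.05 unit xy mm [49.5 -0.8] z 36.3 yaw of -tool y vs unit 0.36 F [-0.   0.9  0.5] tilt [0.0014 0.0004]
```

Request:
{"method": "step_arm", "body": {"increments": [[0,0,0.1,0,0,0,1],[0,0,0.1,0,0,0,1],[0,0,0,0,0,0,1]]}}

```text
t: 7.35
eef_pos: [0.5358, 0.0069, 0.0361]
tool_rot: [0.0, 0.989, -0.15, 0.001]
contact_force: [-5.9, 0.3, 20.8]
gripper_width: 0.003
```

Request:
{"method": "step_arm", "body": {"increments": [[0,0,-1,0,0,0,1],[0,0,-2,0,0,0,1],[0,0,-2.5,0,0,0,1],[0,0,-1,0,0,0,1],[0,0,0,0,0,0,1]]}}

```text
t: 7.85
eef_pos: [0.5363, 0.0068, 0.1007]
tool_rot: [-0.0, 0.989, -0.15, 0.002]
contact_force: [1.1, 0.1, -0.4]
gripper_width: -0.004
```

```bash
python3 - <<'E'
from h import *
st()
p=bot.read_camera('wrist');save(p,'w4');p=bot.read_camera('side');save(p,'s4')
cv2.imwrite('pics/s4z.png',cv2.resize(cv2.imread('pics/s4.png')[160:300,180:400],None,fx=3,fy=3))
E
```

```text
t 7.85 unit xy mm [49.6 -1.4] z 100.7 yaw of -tool y vs unit 0.33 F [ 1.1  0.1 -0.4] tilt [0.0035 0.0001]
```

View pics/w4.png

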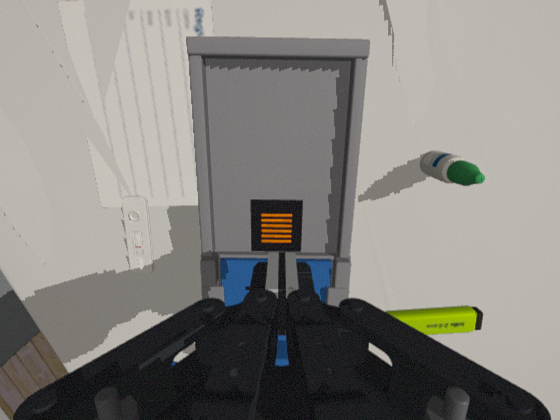

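View pics/s4z.png

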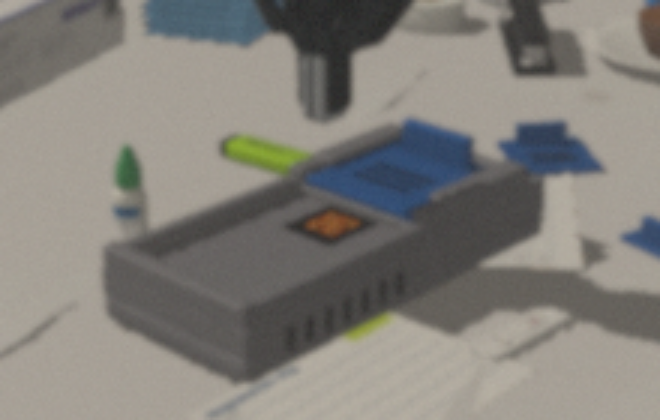

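The tab is flush: only its orange grip lines show in the dark slot at (277,228) in the wrist view, and it hit a firm stop at z = 36.1 mm with 21 N. The lid is still seated. Next I'll go behind the rib.

Request:
{"method": "step_arm", "body": {"increments": [[-0.1,1.5,0,0,0,0,1],[0,3,0,0,0,0,1],[0,3,0,0,0,0,1],[0,2.5,0,0,0,0,1],[0,1.6,0,0,0,0,1],[0,0,0,0,0,0,1],[0,0,1,0,0,0,1],[0,0,1,0,0,0,1],[0,0,0,0,0,0,1],[0,0,0,0,0,0,1]]}}

```text
t: 8.95
eef_pos: [0.4994, -0.1027, 0.0786]
tool_rot: [-0.0, 0.989, -0.149, -0.001]
contact_force: [-0.8, -0.5, 0.6]
gripper_width: 0.002
```

```bash
python3 - <<'E'
from h import *
st()
p=bot.read_camera('side');save(p,'s5')
cv2.imwrite('pics/s5z.png',cv2.resize(cv2.imread('pics/s5.png')[160:300,180:400],None,fx=3,fy=3))
E
```

```text
t 8.95 unit xy mm [-65.9   0.7] z 78.6 yaw of -tool y vs unit 0.45 F [-0.8 -0.5  0.6] tilt [-0.0013  0.0007]
```

View pics/s5z.png

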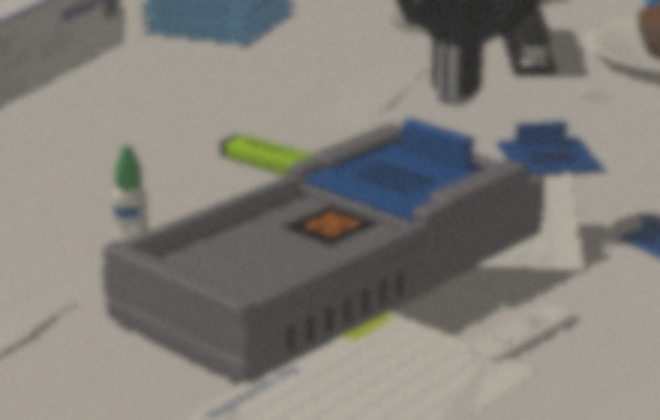

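The side view shows the tip above and behind the rib, with clearance. I'll lower it and start the push gently.

Request:
{"method": "step_arm", "body": {"increments": [[0,0,1,0,0,0,1],[0,0,1,0,0,0,1],[0,0,0.4,0,0,0,1],[0,0,0,0,0,0,1],[0,-0.5,0,0,0,0,1],[0,-0.5,0,0,0,0,1],[0,-0.5,0,0,0,0,1],[0,-0.5,0,0,0,0,1],[0,0,0,0,0,0,1]]}}

```text
t: 9.9
eef_pos: [0.5061, -0.0834, 0.0556]
tool_rot: [-0.0, 0.989, -0.149, 0.0]
contact_force: [-0.9, -0.7, 0.3]
gripper_width: 0.006
```

```bash
python3 - <<'E'
from h import *
st()
p=bot.read_camera('side');save(p,'s6')
cv2.imwrite('pics/s6z.png',cv2.resize(cv2.imread('pics/s6.png')[160:300,180:400],None,fx=3,fy=3))
E
```

```text
t 9.9 unit xy mm [-45.6   0.1] z 55.6 yaw of -tool y vs unit 0.44 F [-0.9 -0.7  0.3] tilt [0.0008 0.0004]
```

View pics/s6z.png

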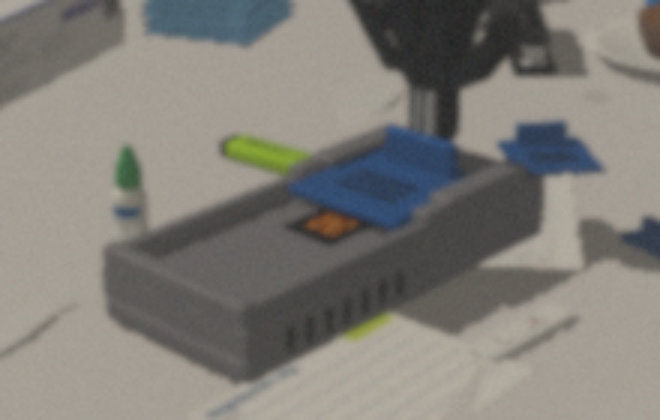

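The lid is sliding straight under a force of about 1 N. Continuing.

Request:
{"method": "step_arm", "body": {"increments": [[0,-0.6,0.1,0,0,0,1],[0,-0.6,0.1,0,0,0,1],[0,-0.6,0,0,0,0,1],[0,-0.6,0,0,0,0,1],[0,-0.6,0,0,0,0,1],[0,-0.6,0,0,0,0,1],[0,-0.6,0,0,0,0,1],[0,-0.6,0,0,0,0,1],[0,-0.6,0,0,0,0,1],[0,0,0,0,0,0,1]]}}

```text
t: 10.95
eef_pos: [0.522, -0.0317, 0.0534]
tool_rot: [-0.0, 0.989, -0.149, 0.0]
contact_force: [0.1, -0.4, 1.2]
gripper_width: -0.005
```

```bash
python3 - <<'E'
from h import *
st()
p=bot.read_camera('side');save(p,'s7')
cv2.imwrite('pics/s7z.png',cv2.resize(cv2.imread('pics/s7.png')[160:300,180:400],None,fx=3,fy=3))
p=bot.read_camera('wrist');save(p,'w7')
E
```

```text
t 10.95 unit xy mm [8.5 0.6] z 53.4 yaw of -tool y vs unit 0.42 F [ 0.1 -0.4  1.2] tilt [0.0006 0.0009]
```

View pics/s7z.png

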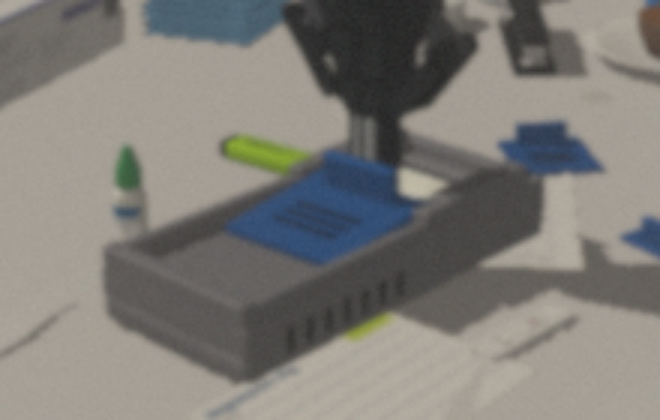

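View pics/w7.png

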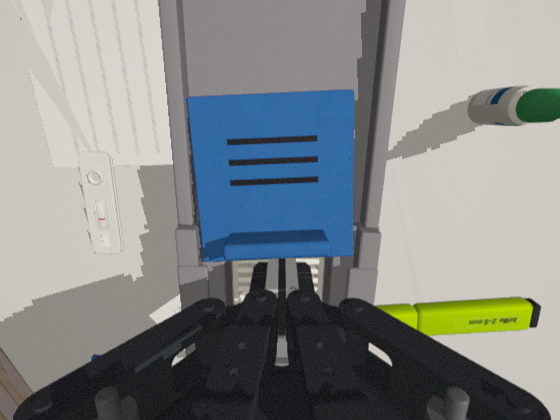

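The wrist view shows the lid tipped over the step, front edge from (188,98) to (353,91). It is about 2° rotated and sits to the left. I'll back off, push slightly left of centre to straighten it, and continue.

Request:
{"method": "step_arm", "body": {"increments": [[0,0.5,0,0,0,0,1],[-0.7,0,0,0,0,0,1],[0,0,0,0,0,0,1],[0,-0.5,0,0,0,0,1],[0,-0.5,0,0,0,0,1],[0,-0.5,0,0,0,0,1],[0,-0.5,0,0,0,0,1],[0,0,0,0,0,0,1]]}}

```text
t: 11.85
eef_pos: [0.5198, -0.0154, 0.0534]
tool_rot: [-0.0, 0.989, -0.149, 0.0]
contact_force: [-0.9, -0.0, 0.7]
gripper_width: -0.004
```

```bash
python3 - <<'E'
from h import *
st()
p=bot.read_camera('side');save(p,'s8')
cv2.imwrite('pics/s8z.png',cv2.resize(cv2.imread('pics/s8.png')[160:300,180:400],None,fx=3,fy=3))
p=bot.read_camera('wrist');save(p,'w8')
E
```

```text
t 11.85 unit xy mm [23.5  7.7] z 53.4 yaw of -tool y vs unit 0.44 F [-0.9 -0.   0.7] tilt [0.0005 0.0007]
```

View pics/s8z.png

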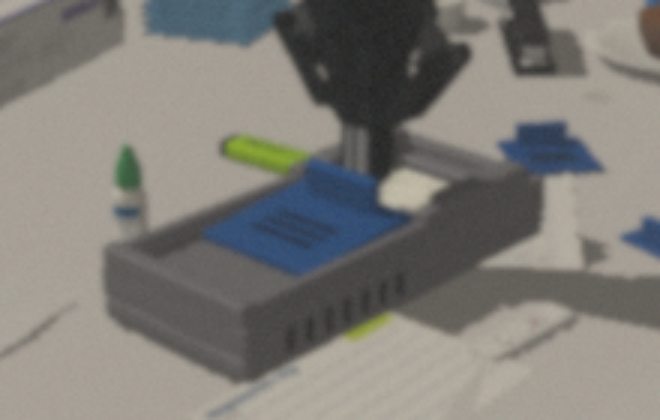

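View pics/w8.png

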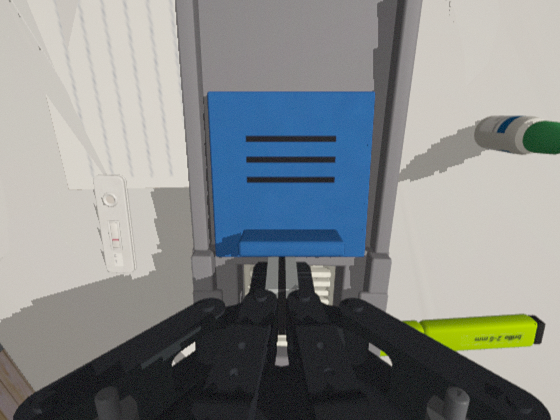

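The lid is straight now, with its rear edge just at the step. Pushing on to the middle of the tray.

Request:
{"method": "step_arm", "body": {"increments": [[0,-0.5,0,0,0,0,1],[0,-0.5,0,0,0,0,1],[0,-0.5,0,0,0,0,1],[0,-0.5,0,0,0,0,1],[0,-0.4,0,0,0,0,1],[0,-0.2,0,0,0,0,1],[0,0,0,0,0,0,1]]}}

```text
t: 12.65
eef_pos: [0.5272, 0.0088, 0.0534]
tool_rot: [-0.0, 0.989, -0.149, 0.0]
contact_force: [0.8, 0.2, -0.3]
gripper_width: 0.005
```

```bash
python3 - <<'E'
from h import *
st()
p=bot.read_camera('side');save(p,'s9')
cv2.imwrite('pics/s9z.png',cv2.resize(cv2.imread('pics/s9.png')[160:300,180:400],None,fx=3,fy=3))
p=bot.read_camera('wrist');save(p,'w9')
E
```

```text
t 12.65 unit xy mm [48.7  7.8] z 53.4 yaw of -tool y vs unit 0.39 F [ 0.8  0.2 -0.3] tilt [0.0004 0.0003]
```

View pics/s9z.png

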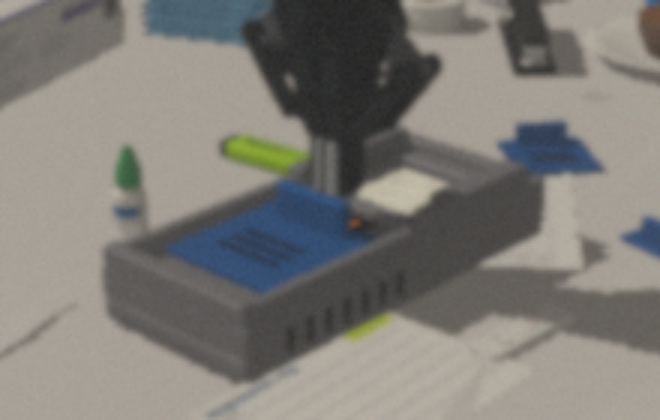

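View pics/w9.png

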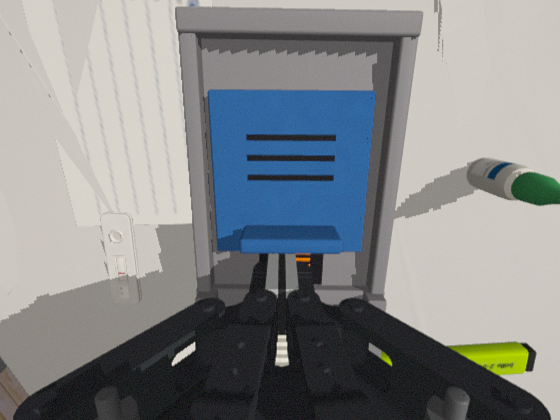

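The lid lies in the tray with its origin at about unit x = 94, clear of the end stop and the step. I'll back off and rise clear.

Request:
{"method": "step_arm", "body": {"increments": [[0,0.5,0,0,0,0,1],[0,0.7,-0.5,0,0,0,1],[0,0,-2,0,0,0,1],[0,0,-3,0,0,0,1],[0,1,-4,0,0,0,1],[0,3,-4,0,0,0,1],[0,3,-4,0,0,0,1],[0,3,-3,0,0,0,1],[0,3,-1,0,0,0,1],[0,1,0,0,0,0,1],[0,0,0,0,0,0,1],[0,0,0,0,0,0,1]]}}

```text
t: 13.95
eef_pos: [0.4817, -0.1358, 0.2674]
tool_rot: [-0.0, 0.989, -0.149, -0.001]
contact_force: [0.7, 0.5, -1.0]
gripper_width: 0.006
```

```bash
python3 - <<'E'
from h import *
st()
p=bot.read_camera('side');save(p,'s10')
cv2.imwrite('pics/s10z.png',cv2.resize(cv2.imread('pics/s10.png')[160:300,180:400],None,fx=3,fy=3))
p=bot.read_camera('wrist');save(p,'w10')
c,s=np.cos(V[2]),np.sin(V[2])
for q,z in [('lid',.036),('dropper',0),('cassette',0),('marker',0)]:
    for r in bot.pinpoint(p,q)[:2]:
        X=atz(p,r['point'],z);d=X[:2]-V[:2];print(q,r['score'],np.round(r['point']),np.round(X,4),'unit',np.round(1e3*np.array([c*d[0]+s*d[1],-s*d[0]+c*d[1]]),1))
def w(P):
    x,y,z=np.array(P)/1e3;return [V[0]+c*x-s*y,V[1]+s*x+c*y,z]
for P in [(94+42,40,42),(94+42,-40,42),(94-42,40,42),(94-42,-40,42)]: print(np.round(proj(p,w(P)),1))
E
```

```text
t 13.95 unit xy mm [-102.9    7.6] z 267.4 yaw of -tool y vs unit 0.4 F [ 0.7  0.5 -1. ] tilt [-0.0013  0.0011]
lid 0.91 [294. 231.] [ 0.478  -0.2087  0.036 ] unit [-173.5  -10.9]
lid 0.78 [196. 188.] [ 0.3766 -0.1168  0.036 ] unit [-116.5  113.5]
dropper 0.56 [394.  13.] [0.664  0.0057 0.    ] unit [  87.1 -123.5]
cassette 0.56 [190.  67.] [0.4145 0.0221 0.    ] unit [ 27.4 119.4]
marker 0.97 [380. 136.] [ 0.6195 -0.1276  0.    ] unit [ -53.4 -121.3]
[249.6 -58.4]
[330.4 -57.7]
[251.4  37. ]
[326.   37.6]
```

View pics/s10z.png

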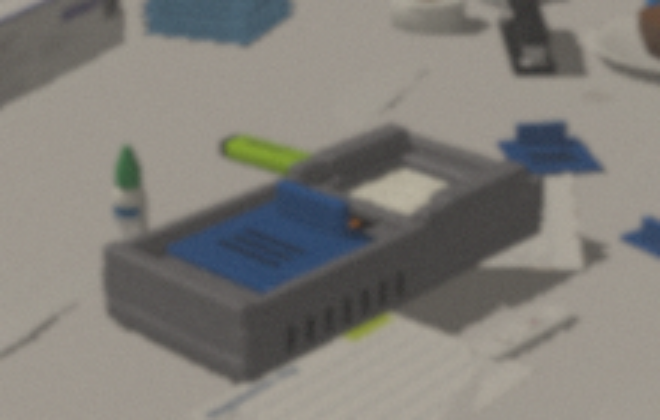

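View pics/w10.png

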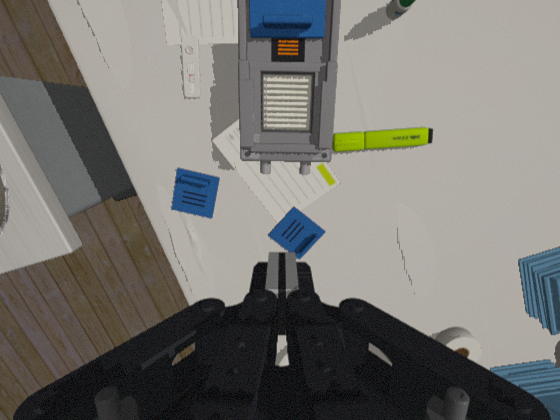

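Everything checks out: the filter is exposed at (287,100), the lid's rear edge is at row 38 as predicted for a lid lying flat on the floor at x = 94, and the bystanders are where they were.

```bash
python3 -c "
from h import *
p=bot.read_camera('side')
c,s=np.cos(V[2]),np.sin(V[2])
for r in bot.pinpoint(p,'lid')[:3]:
    X=atz(p,r['point'],.036);d=X[:2]-V[:2];print(r['score'],np.round(1e3*np.array([c*d[0]+s*d[1],-s*d[0]+c*d[1]]),1))
print(bot.hand_in())"
```

```text
0.74 [-66.2 159.2]
0.7 [-123.4   29.7]
0.64 [87.5 -5.7]
the job is handed in; nothing more can be done
None
```

The job is done and handed in at about 14 s of the 40 s: the white filter is exposed and the blue lid lies in the tray. The hand-in reports no verdict.

- **Tab:** I pressed the orange tab to its stop with the closed fingertips. The tip stopped at z = 36.1 mm with about 21 N, flush with the tray floor, and the tab stayed down.
- **Lid:** I pushed it by the rear face of its rib, over the pressed tab and off the step. It turned about 2° on the way; pushing slightly left of centre straightened it. I then backed off and rose clear to z = 267 mm.
- **Last checks:** The lid looks flat in both the side and wrist views. The final tip position puts its origin at about x = 94 mm, inside the allowed 72–118 mm, and its rear edge shows where that predicts. The dropper bottle, test cassette and marker are where they were, to within detector accuracy (about 1 cm), and the arm touches nothing.
- **Disagreements:**
  - The side-camera network put the lid at x = 87.5, y = -5.7 mm, about 6 mm away from the tip-based figure along x. It gave a low score of 0.64 and ranked two look-alike lids higher.
  - In the final wrist picture, where the lid is cut off at the edge, the network reported only look-alikes.
  - The outer edges of the unit fitted 2–3.5 px worse than its other features, so I relied on the tab, lid, rib and tray corners.

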